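# Lock a specimen jar in the locking bench clamp, pull its tight lid, release it

## Robot

A 6-joint arm with a two-finger parallel gripper is mounted at the origin on a cart in front of the work surface, level with it; the furniture and walls round the work are solid. World frame = base frame: x ahead of the robot, y to its left, z up, the work surface at z = 0. Lengths are in m, angles in rad, forces in N, time in s.
With the tool pointing down it reaches from about 0.35 to 0.85 m from the base axis. Payload 8.1 kg.
Tool frame: the origin (TCP) lies between the finger pads; the fingertips stand 8 mm ahead of it and the grasp point (between the pads) lies 11 mm behind it; z points along the fingers, x is the direction in which the jaws open and shut, and the axes are right-handed (so a half turn about z gives the same grasp; the last joint's range is limited). The gripper opens to 93 mm and grips with 3 to 60 N. Pads are 15 mm wide; open, the fingers measure 128 mm over their backs; the gripper's body (75 mm by 188 mm) begins 65 mm behind the grasp point.
Start: joints at [1.035, 0.13, 1.488, -0, 1.523, -0.085], TCP at [0.261, 0.54, 0.198] pointing down, gripper open.
Joint ranges: [-2.96, 2.96], [-0.89, 2.26], [0.02, 2.5], [-1.34, 4.48], [0, 2.73], [-2.66, 2.66]. Speed limits (rad/s): [2.39, 2.39, 2.79, 3.14, 3.14, 3.14].

## Interface

Orientations are given as a unit quaternion [w, x, y, z].
In Python, from station import ctrl, snapshot, get_calibration gives the robot as it stands.
- The arm moves only by the tool arm_command, never from a script. Its argument "deltas" is a list of rows, each a list of 4 numbers: the shift along the tool's x, y, z in cm, then the turn about the tool's z in rad. A call has exactly 10 rows; each row shifts and turns the commanded pose from where the row before left it, along the tool's axes as they then stand; what a row does not reach is not made up. A row lasts 1/10 s, in which the tool goes at most 50 mm and 8.59 degrees, less where a joint would pass 70% of its speed; a pose out of reach is approached as far as the arm can. A call with a gripper value outside its range is refused whole. "hand" is the opening in per cent of the stroke, from 0 (shut) to 100 (fully open), set as the call begins (left out, the last holds). The fingers move at their own pace and stop on an object; "squeeze" is the grip in N (left out, the last holds). Time passes only in rows, so rows that do not move let the fingers close, or fill a call up. It gives the time, the measured TCP pose, the force and the opening at its end, in the units of the state.
- ctrl.get_obs(): the state, without advancing time (a new reading comes with each control period).
- snapshot(name): name is "side" or "top" or "wrist"; returns (picture, depth): 400x640x3 uint8, blue, green, red; 400x640 float32, m along the optical axis (not along the pixel's ray), 0 where there is no reading.
- get_calibration(name): a dict with "fovy" (degrees; the focal length in pixels is half the picture's height over the tangent of half this angle, whatever the lens; pixels are square), "cx", "cy" (the principal point, pixels), "T" (4x4, takes a point from camera to world coordinates). Camera axes: x right, y down, z forward; pixel columns grow to the right and rows downward; lengths in m; the calibration is good to about 2 mm. The wrist camera is an equidistant fisheye: a pixel r from the principal point sees the ray r / f radians off the axis. A picture is of the moment at which its call begins: read the wrist's pose just before it. get_calibration takes no time and is no camera call; for the wrist camera it gives the pose at the moment of the call.
- ctrl.job_done(): hands the job in, once; it reports no verdict.
The state is a dict: "time": time; "joint_positions": joint angles; "qvel": joint speeds; "effort": joint torques, N m; "ee_pos": TCP position; "tcp_rot": TCP orientation; "ft_force": force on the tool from outside, world axes, zero at the start; "moment": the same for the moment, N m; "grip_width": finger opening in m.
Only numpy, scipy, OpenCV 4.12 (cv2) and the standard library are available. Lean on these libraries where they do the work, as an engineer would, in place of code of your own. Each camera call takes 0.05 s, during which the arm holds its last target. There are 200 camera calls.

## Task

The lid of the specimen jar is too tight to pull off while the jar stands loose. Stand the jar between the open jaws of the bench clamp, squeeze the clamp's handles together until they snap past centre and stay locked on the jar by themselves, pull the lid straight off and lay it on the table clear of the clamp, then flick the clamp's release lever so that the jaws spring fully open and the open jar stands free and upright between them. Do not tip the jar, and leave the things around alone.

Things in the scene. Friction and masses are not known exactly. Their poses are not given: they have to be found in the camera images.
- clamp: Locking bench clamp, fixed: locking pliers lying on their side on a grey plate 128x104x12 mm. Origin 6 mm above the table, under the clamped jar's axis; x along the pliers from handles (-x) to jaws, y left, z up. In this frame: plate top z 6 mm (for the jar); handles z 24 to 46, free below; V jaws with interlacing fins z 13 to 51, fixed at +y, moving at -y, 7 mm wider than the jar when open.
- clamp_fixed_handle (a point): Point on the outer (+y) face of the fixed handle, at (-125, 19, 35) mm in the clamp frame: a good place to squeeze. The handle is a straight sheet steel channel 12 mm wide, from 56 to 172 mm behind the origin, followed by a round 15 mm screw knob to 186 mm (it need not be turned).
- clamp_moving_handle (a point): Point on the outer (-y) face of the moving handle, opposite clamp_fixed_handle; moves with the handle: in the clamp frame at (-125, -37, 35) mm open, (-125, -19, 35) mm locked. Handle 12 mm wide, from 88 to 186 mm behind the origin. Closing it on the jar takes up to about 15 N here; it springs open again if let go before it has snapped past centre, the last 3 mm of this point's travel.
- clamp_lever_tail (a point): Point on the tail of the release lever: an upright steel blade 26 mm tall (z 22 to 48 mm), 4 mm thick, 36 mm long, that sticks out behind the moving handle, past the ends of both handles. Locked, it runs from (-186, -3) to (-222, 1) mm in the clamp frame and this point is at (-211, 0, 35). Pushing it 10 to 20 mm towards -y of the clamp, with 2 to 5 N, frees the locked clamp.
- clamp_link (a joint): Angle of the clamp's toggle link on the moving handle, rad: 0 fully open, about 0.22 when the jaws touch the jar, about 0.56 on dead centre, 0.67 past centre and locked on its stop.
- clamp_lever (a joint): Angle of the release lever on the moving handle, rad: 0 at rest (a spring returns it), grows as its tail is pushed away from the fixed handle, stop at 0.45.
- clamp_jaw (a joint): Angle of the moving jaw, rad: 0 fully open (sprung open), 0.14 when closed on the jar.
- jar: Clear plastic specimen jar with a plain paper band, 40 mm in diameter, 70 mm tall to its rim, 0.1 to 0.2 kg; stands on the table to the right of the clamp. It may be lifted by its lid. Its place in the clamp: axis at x 0, y -3 mm (1 to -6) of the clamp frame while the jaws are open. Origin at the centre of its underside, z up.
- lid: White push-in lid of the jar: ribbed disc 45 mm in diameter and 14 mm tall, with a 28 mm plug, 10 mm long, below it. Origin at the centre of the disc's underside, on the jar's rim when closed; z up. The plug sits with dry friction: about 15 N straight up over 10 mm draws it out. Best gripped round the disc.
- iodine_bottle: Bystander: amber bottle with yellow cap, 37 mm wide, 84 mm tall, standing behind the clamp; origin under its centre.
- test_kit_1: Bystander: flat blue and white carton 62x112x21 mm, lying to the left of the clamp's handles; origin under its centre.
Things that resemble listed ones, but are neither listed nor needed, are in the scene too. There is more than one size of the jar; the job needs the middle-sized.

How it is judged:
On the way, in this order (a step that is already met when the one before it is completed fails the run):
1. the closed jar stands upright between the open jaws, let go (horizontal distance between jar and clamp below 0.012 m and height (world z) of jar below 0.016 m and angle between jar's own z axis and vertical below 0.1 rad and contact force between the fingers and lid below 0.2 N and contact force between the fingers and jar below 0.2 N and value of joint clamp_link below 0.3 rad and z of lid in the frame of jar below 0.075 m), for 0.1 s.
2. the clamp is locked on the jar, lid still on, handles let go (value of joint clamp_link above 0.61 rad and contact force between clamp_jaw and jar above 5 N and contact force between the fingers and clamp_handle below 0.3 N and z of lid in the frame of jar below 0.075 m), for 0.2 s.
3. the lid is off the jar while the clamp holds it (value of joint clamp_link above 0.61 rad and z of lid in the frame of jar above 0.09 m and height (world z) of jar below 0.025 m and horizontal distance between jar and clamp below 0.012 m), for 0.1 s.
4. the lid lies on the table clear of the clamp, let go, the clamp still locked (value of joint clamp_link above 0.61 rad and height (world z) of lid below 0.019 m and horizontal distance between lid and jar above 0.06 m and contact force between the fingers and lid below 0.2 N and linear speed of lid below 0.05 m/s), for 0.1 s.
5. the release lever is flicked (value of joint clamp_lever above 0.1 rad).
At the end, for the whole second after the job is handed in: The clamp is fully open again (link under 0.15 rad, jaw under 0.04 rad, lever back under 0.08 rad), the jar stands upright (within 0.1 rad) on the clamp's plate within 15 mm of the clamp's origin, and the lid lies on the table at least 60 mm from the jar's axis; both are at rest (value of joint clamp_link below 0.15 rad and value of joint clamp_jaw below 0.04 rad and value of joint clamp_lever below 0.08 rad and angle between jar's own z axis and vertical below 0.1 rad and height (world z) of jar below 0.016 m and horizontal distance between jar and clamp below 0.015 m and linear speed of each of jar, lid below 0.02 m/s and height (world z) of lid below 0.019 m and horizontal distance between lid and jar above 0.06 m); the robot touches nothing.
It fails at once if the jar is tipped (angle between jar's own z axis and vertical above 0.5 rad).
It fails at once if the bottle is moved by more than 30 mm (distance of iodine_bottle from where it was at the start of the episode above 0.03 m).
It fails at once if the robot presses on the carton (over 2 N) (contact force between any of the fingers, the arm and test_kit_1 above 2 N).
It also fails if it takes over 61 s, if anything falls off the work surface, if the arm or the gripper's body presses on something with over 40 N, if the wrist force passes 120 N, or if a joint passes its speed limit or range.

## Working session

There is one attempt and no reset: what is moved stays moved. The work goes in short steps, Python scripts to look and compute and a tool call to move; the robot and the scene stay as the last step left them, time stands still between calls to the robot, and variables do not carry over. Pictures are saved under pics/ and viewed, about 8 in all and at most 12, crops included, and the job is handed in when it is done.

Besides the shell and the picture viewer there is one more tool, called after ">>>" as name(argument=value, ...) on one line, values as JSON. arm_command: Moves the arm, as the interface text tells. Its arguments: {"type":"object","properties":{"deltas":{"type":"array","items":{"type":"array","items":{"type":"number"}}},"hand":{"type":"number"},"squeeze":{"type":"number"}},"required":["deltas"]}

```bash
ls; mkdir -p pics
cat > h.py <<'E'
import numpy as np, cv2
from station import ctrl, snapshot, get_calibration
def save(n,f):
    c=get_calibration(n); p,d=snapshot(n); cv2.imwrite(f'pics/{f}.png',p); np.savez(f'pics/{f}.npz',p=p,d=d,T=np.array(c['T']),k=[c['fovy'],c['cx'],c['cy']])
    return p,d,c
def load(f): return np.load(f'pics/{f}.npz')
def cloud(z):
    d=z['d']; fovy,cx,cy=z['k']; H,W=d.shape; f=H/2/np.tan(np.radians(fovy/2))
    v,u=np.mgrid[:H,:W]; P=np.stack([(u-cx)/f*d,(v-cy)/f*d,d],-1)
    return P@z['T'][:3,:3].T+z['T'][:3,3]
def ray(z,u,v,h):
    fovy,cx,cy=z['k']; H=z['d'].shape[0]; f=H/2/np.tan(np.radians(fovy/2))
    r=z['T'][:3,:3]@[(u-cx)/f,(v-cy)/f,1]; o=z['T'][:3,3]; return o+r*(h-o[2])/r[2]
E
python3 - <<'E'
from h import *
for n in('top','side'):
    p,d,c=save(n,n+'0'); print(n,c['fovy'],c['cx'],c['cy'],np.round(c['T'],3).tolist())
o=ctrl.get_obs(); print(o)
a=cv2.imread('pics/top0.png');b=cv2.imread('pics/side0.png')
E
```

```text
pics
top 48.044373413286806 311.0244221402099 197.74990173957607 [[-0.001, -0.986, 0.168, 0.415], [-1.0, 0.002, 0.005, 0.037], [-0.006, -0.168, -0.986, 1.376], [0.0, 0.0, 0.0, 1.0]]
side 44.55583551204878 323.69807707902123 198.69855639425705 [[0.968, -0.17, 0.184, 0.428], [-0.25, -0.638, 0.728, -0.818], [-0.006, -0.751, -0.66, 0.863], [0.0, 0.0, 0.0, 1.0]]
{'time': 0.1, 'joint_positions': array([ 1.03453236e+00,  1.31056659e-01,  1.48917084e+00,  2.62106048e-06,
        1.52301875e+00, -8.54140163e-02]), 'qvel': array([-0.00085012, -0.00135812, -0.00129806, -0.00049146,  0.00293255,
       -0.00047885]), 'effort': array([ 3.73791988e-05, -5.61335063e+01, -4.93097305e+01,  7.69674266e-02,
        2.90343538e-02, -5.08989501e-05]), 'ee_pos': array([0.26114123, 0.53957543, 0.19670944]), 'tcp_rot': array([ 3.76638659e-04,  8.47269097e-01,  5.31163246e-01, -7.36031441e-04]), 'ft_force': array([-0.52443661, -0.10114894, -0.55033768]), 'moment': array([-0.03559486,  0.02837278, -0.00325466]), 'grip_width': 0.09281769105537105}
```

View pics/top0.png

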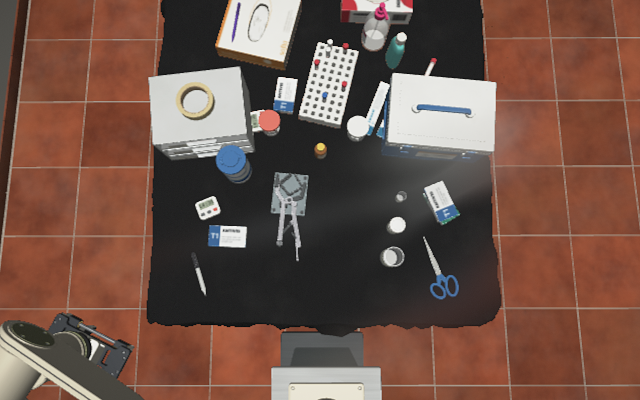

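View pics/side0.png

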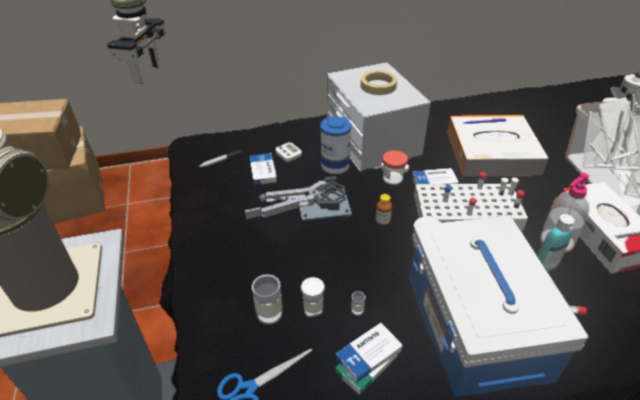

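Top view candidates for the jar: the white-lidded middle jar (397,226), a larger one (392,257), a small one (401,197), a white-capped one (358,128) and a red-lidded one (268,122). By the description I choose (397,226). The clamp plate is at (290,194), with the handles running down to (297,258). Next I measure both and check in a close crop.

Run:
```python
from h import *
z=load('top0'); C=cloud(z); p=z['p']
a=cv2.resize(p[165:270,262:322],None,fx=5.5,fy=5.5,interpolation=cv2.INTER_CUBIC); 
s=load('side0'); b=cv2.resize(s['p'][265:330,240:380],None,fx=3.3,fy=3.3,interpolation=cv2.INTER_CUBIC)
im=np.zeros((580,800,3),np.uint8); im[:a.shape[0],:a.shape[1]]=a; im[:b.shape[0],335:335+b.shape[1]]=b[:,:465]; cv2.imwrite('pics/crop1.png',im)
# jar lid
def blob(u0,u1,v0,v1,zmin,zmax,z=z,C=C):
    m=np.zeros(C.shape[:2],bool); m[v0:v1,u0:u1]=1; m&=(C[...,2]>zmin)&(C[...,2]<zmax)&(z['d']>0); return m
for nm,bx in dict(jar=(380,415,212,240),big=(375,412,242,275),small=(392,412,186,206)).items():
    m=blob(*bx,.02,.3); Q=C[m]; h=np.percentile(Q[:,2],95); t=Q[Q[:,2]>h-.008]; 
    print(nm,h,t.mean(0).round(4),(t.max(0)-t.min(0)).round(3),len(t))
# white lid by colour
g=p[212:240,380:415].min(2); m=(g>150).astype(np.uint8); M=cv2.moments(m,True); u,v=380+M['m10']/M['m00'],212+M['m01']/M['m00']; print('lid px',u,v,M['m00'],ray(z,u,v,.084))
# side view lid
Cs=cloud(s); Q=Cs[275:320,298:328][(Cs[275:320,298:328,2]>.076)]; print('side lid',Q.mean(0),Q.max(0),Q.min(0))
# plate
Q=C[blob(262,322,165,270,.006,.018)]; print('plate n',len(Q)); r=cv2.minAreaRect(Q[:,:2].astype(np.float32)*1000); print(r)
Q=C[blob(262,322,220,270,.025,.07)]; print('handles',len(Q)); 
for q in Q[np.argsort(Q[:,0])][::8]: print(q.round(3))
```

```text
jar 0.08889010150796428 [ 0.5576 -0.2065  0.085 ] [0.041 0.044 0.012] 167
big 0.09931206591742342 [ 0.4662 -0.1917  0.0966] [0.053 0.054 0.013] 73
small 0.05111190449531589 [ 0.6494 -0.2291  0.048 ] [0.026 0.025 0.01 ] 19
lid px 397.0150753768844 224.39698492462313 199.0 [ 0.55712979 -0.20466543  0.084     ]
side lid [ 0.554689   -0.21684445  0.09036881] [ 0.57872852 -0.18423393  0.86295628] [ 0.42820393 -0.81819662  0.07605296]
plate n 3520
((592.2669677734375, 105.41606140136719), (185.0500030517578, 322.42547607421875), 89.92857360839844)
handles 353
[0.431 0.163 0.028]
[0.449 0.175 0.026]
[0.457 0.166 0.028]
[0.462 0.082 0.056]
[0.468 0.085 0.054]
[0.474 0.085 0.049]
[0.487 0.149 0.026]
[0.498 0.136 0.041]
[0.501 0.074 0.042]
[0.503 0.076 0.051]
[0.506 0.076 0.056]
[0.507 0.145 0.046]
[0.51  0.136 0.047]
[0.512 0.135 0.054]
[0.515 0.076 0.053]
[0.517 0.138 0.06 ]
[0.519 0.077 0.043]
[0.521 0.088 0.049]
[0.524 0.141 0.054]
[0.527 0.079 0.054]
[0.529 0.132 0.056]
[0.53  0.091 0.05 ]
[0.533 0.138 0.055]
[0.536 0.091 0.054]
[0.537 0.127 0.043]
[0.539 0.091 0.051]
[0.542 0.13  0.054]
[0.544 0.091 0.055]
[0.545 0.121 0.047]
[0.547 0.088 0.053]
[0.549 0.128 0.033]
[0.551 0.085 0.051]
[0.553 0.085 0.056]
[0.554 0.113 0.044]
[0.556 0.091 0.053]
[0.559 0.094 0.056]
[0.56  0.107 0.045]
[0.562 0.127 0.053]
[0.565 0.106 0.058]
[0.565 0.103 0.053]
[0.568 0.094 0.055]
[0.569 0.098 0.044]
[0.571 0.133 0.053]
[0.574 0.1   0.054]
[0.577 0.125 0.034]
```

View pics/crop1.png

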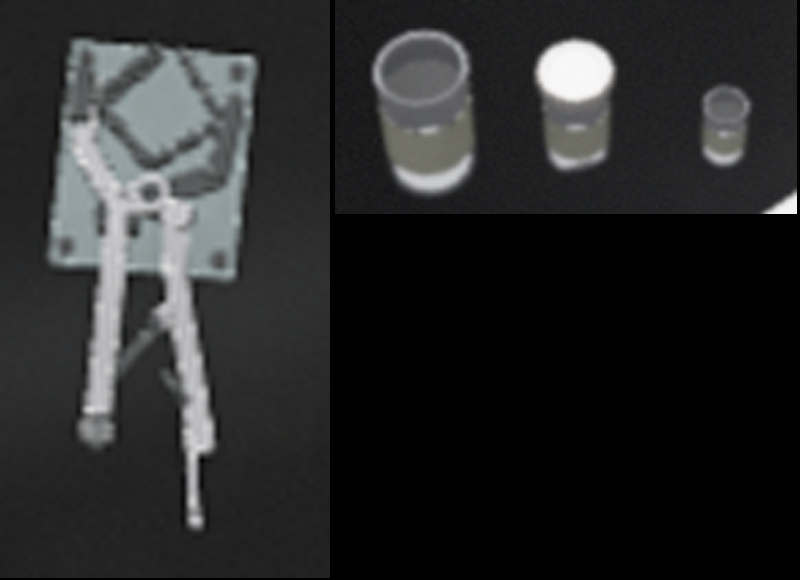

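The crop confirms the choice: the middle, white-lidded jar, with a larger and a smaller lookalike beside it. The clamp is open, and its plate corners and handles are clear.

```bash
cat >> h.py <<'E'
def toolmap(q,dw): # world shift -> tool cm
    from scipy.spatial.transform import Rotation as R
    return R.from_quat(np.roll(q,-1)).inv().apply(dw)*100
E
python3 - <<'E'
from h import *
z=load('top0')
P=lambda x,y,h: ray(z,262+(x+.5)/5.5-.5,165+(y+.5)/5.5-.5,h)
c=[P(73,38,.012),P(257,58,.012),P(233,280,.012),P(50,263,.012)]
print(np.round(c,4)); print('centre',np.mean(c,0))
for i in range(4): d=c[(i+1)%4]-c[i]; print(np.hypot(*d[:2]),np.degrees(np.arctan2(d[1],d[0])))
k=P(95,445,.045);k2=P(97,405,.052);a=P(116,210,.052); d=a-k2; print('knobend',k,'handle',k2,a,np.degrees(np.arctan2(d[1],d[0])))
print('tail end',P(195,526,.05),'diamond',P(155,110,.012))
w=get_calibration('wrist'); print(w['fovy'],w['cx'],w['cy'],np.round(w['T'],3).tolist())
from scipy.spatial.transform import Rotation as R
o=ctrl.get_obs(); Rm=R.from_quat(np.roll(o['tcp_rot'],-1)).as_matrix(); print(Rm.round(3)); print('cam in tool',(Rm.T@(np.array(w['T'])[:3,3]-o['ee_pos'])).round(4),(Rm.T@np.array(w['T'])[:3,:3]).round(3))
E
```

```text
[[0.7313 0.1566 0.012 ]
 [0.7195 0.0524 0.012 ]
 [0.593  0.0658 0.012 ]
 [0.6027 0.1679 0.012 ]]
centre [0.66160695 0.11066181 0.012     ]
0.10493786175799671 -96.48810962297719
0.1272112623729923 173.9547692436887
0.10258469494429387 84.5412235754652
0.12909387504020287 -4.9997722622044884
knobend [0.49940633 0.13912984 0.045     ] handle [0.52033293 0.13774939 0.052     ] [0.62619196 0.1285525  0.052     ] -4.96530966217815
tail end [0.45602476 0.08500352 0.05      ] diamond [0.6896031  0.10987391 0.012     ]
65.70646984690485 317.77232596336165 195.98510939686852 [[0.436, 0.86, 0.264, 0.187], [0.9, -0.417, -0.128, 0.575], [-0.0, 0.294, -0.956, 0.384], [0.0, 0.0, 0.0, 1.0]]
[[ 0.436  0.9   -0.001]
 [ 0.9   -0.436 -0.001]
 [-0.002 -0.    -1.   ]]
cam in tool [-0.0007 -0.0817 -0.1872] [[ 1.    -0.001  0.001]
 [ 0.001  0.956  0.294]
 [-0.001 -0.294  0.956]]
```

Measured so far:
- Clamp origin is about (0.684, 0.110), yaw −5.4°.
- Jar lid is at about (0.557, −0.206).

I'll align the tool with the clamp (tool x = clamp y, tool y = clamp x) and hover on the way for a close look.

>>> arm_command(deltas=[[0,0,0,-0.12],[0,0,0,-0.12],[0,0,0,-0.12],[-3.4,3.3,0,0],[-3.4,3.3,0,0],[-3.4,3.3,0,0],[-3.4,3.3,0,0],[-3.4,3.3,0,0],[-3.4,3.3,0,0],[-3.4,3.3,0,0]], hand=100)

```text
time: 1.1
ee_pos: [0.4705, 0.2803, 0.1973]
tcp_rot: [-0.0, 0.738, 0.674, -0.0]
ft_force: [0.8, -0.0, 0.3]
grip_width: 0.0926
```

>>> arm_command(deltas=[[-3.4,3.3,0,0],[-3.4,3.3,0,0],[-3.4,3.3,0,0],[-3.4,3.3,0,0],[0,0,0,0],[0,0,0,0],[0,0,0,0],[0,0,0,0],[0,0,0,0],[0,0,0,0]])

```text
time: 2.1
ee_pos: [0.5887, 0.1356, 0.1979]
tcp_rot: [0.0, 0.738, 0.675, 0.0]
ft_force: [-0.1, 0.0, 0.2]
grip_width: 0.0927
```

Run:
```python
from h import *
o=ctrl.get_obs(); print(o['time'],o['ee_pos'],o['tcp_rot'],o['joint_positions'].round(3))
p,d,c=save('wrist','w1')
cv2.imwrite('pics/w1v.png',cv2.resize(p,(800,500),interpolation=cv2.INTER_CUBIC))
```

```text
2.1 [0.58866196 0.13558809 0.19788621] [1.08011201e-04 7.38005451e-01 6.74794722e-01 1.58400463e-04] [ 0.142  0.141  1.476  0.     1.524 -1.34 ]
```

View pics/w1v.png

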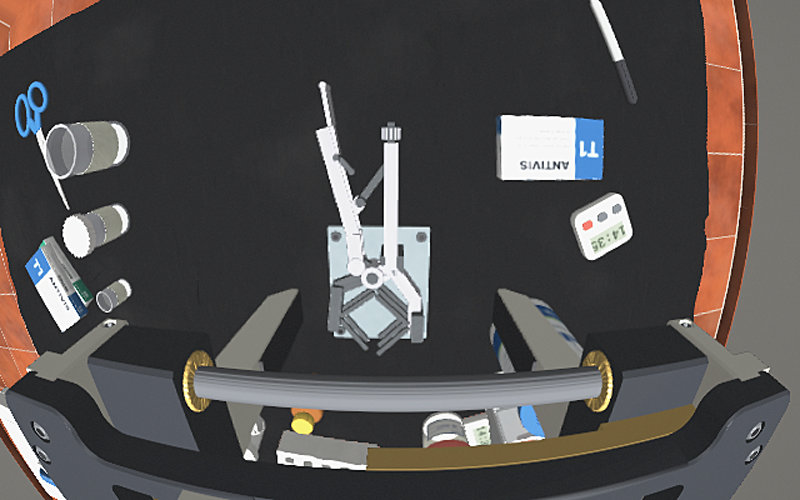

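The wrist view shows the plate at (328–431, 226–338) and the fixed handle's axis at column 391, with the knob end at row 123. The V opening of the jaws is near (376,313), and the fingers are clear on both sides.

```bash
cat >> h.py <<'E'
def fray(z,u,v,h):
    fovy,cx,cy=z['k']; f=200/np.tan(np.radians(fovy/2)); x,y=u-cx,v-cy; r=np.hypot(x,y); t=r/f
    d=z['T'][:3,:3]@np.array([x/r*np.sin(t),y/r*np.sin(t),np.cos(t)]); o=z['T'][:3,3]; return o+d*(h-o[2])/d[2]
E
python3 - <<'E'
from h import *
z=load('w1'); p=z['p'].astype(int)
# plate mask: bluish-grey
m=((p[...,0]-p[...,2]>8)&(p.max(2)>110)).astype(np.uint8); m[:, :250]=0; m[:,355:]=0; m[:170]=0; m[285:]=0
m=cv2.morphologyEx(m,cv2.MORPH_OPEN,np.ones((2,2),np.uint8))
ys,xs=np.nonzero(m); print('plate px',xs.min(),xs.max(),ys.min(),ys.max())
# undistort mask pts to plane and fit rect
Q=np.array([fray(z,x,y,.012)[:2] for x,y in zip(xs,ys)],np.float32)*1000; r=cv2.minAreaRect(Q); print(r)
P=lambda x,y,h: fray(z,(x+.5)/1.25-.5,(y+.5)/1.25-.5,h)
for nm,a in dict(knobend=(391,123,.045),h1=(391,150,.052),h2=(391,230,.052),jaw=(376,313,.057),pivot=(373,277,.057),c1=(328,226,.012),c2=(431,226,.012),c3=(431,338,.012),c4=(328,338,.012),lid=(84,238,.084)).items(): print(nm,P(*a).round(4))
im=z['p'][85:290,240:360]; cv2.imwrite('pics/w1c.png',cv2.resize(im,None,fx=2.9*1,fy=2.9,interpolation=cv2.INTER_CUBIC))
E
```

```text
plate px 263 344 182 284
((675.8165283203125, 107.05613708496094), (108.61457061767578, 149.52932739257812), 84.73609924316406)
knobend [0.5009 0.1376 0.045 ]
h1 [0.5241 0.1356 0.052 ]
h2 [0.5946 0.129  0.052 ]
jaw [0.6729 0.1073 0.057 ]
pivot [0.636  0.1086 0.057 ]
c1 [0.5951 0.0648 0.012 ]
c2 [0.6046 0.1675 0.012 ]
c3 [0.7328 0.16   0.012 ]
c4 [0.7233 0.0448 0.012 ]
lid [ 0.562  -0.1914  0.084 ]
```

View pics/w1c.png

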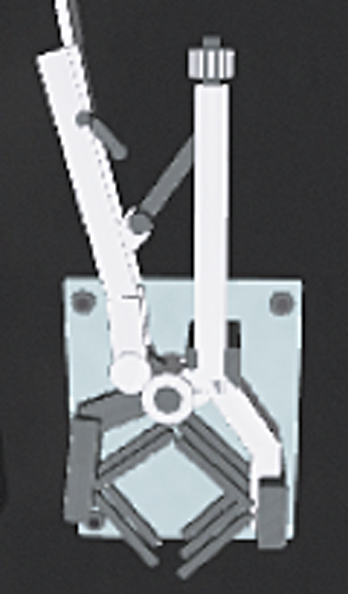

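Close crop: the handle end is at (211,85), the knob end at row 47, and the jaw diamond is centred near (166,486). I now compute the origin from these.

Run:
```python
from h import *
z=load('w1'); P=lambda x,y,h: fray(z,240+(x+.5)/2.9-.5,85+(y+.5)/2.9-.5,h)
he=P(211,85,.052); h2=P(212,350,.052); d=h2-he; a=np.arctan2(d[1],d[0]); print('yaw',a,np.degrees(a))
for yaw in (a,-.0905):
    u=np.array([np.cos(yaw),np.sin(yaw)]); v=np.array([-u[1],u[0]])
    mid=(he[:2]+h2[:2])/2
    O=he[:2]+.172*u-.013*v; print('yaw',yaw,'origin',O)
    f=lambda q:np.round([(q[:2]-O)@u*1000,(q[:2]-O)@v*1000],1)
    for n,q in dict(knob=P(211,47,.042),mh_l=P(38,57,.052),mh_r=P(75,47,.052),p1=P(65,280,.012),p2=P(301,281,.012),p3=P(298,540,.012),p4=P(78,540,.012),apex57=P(175,430,.057),left57=P(100,483,.057),right57=P(240,492,.057),bottomplate=P(162,545,.012),bottomtop=P(168,553,.057)).items(): print(n,f(q))
o=ctrl.get_obs(); print(o['ee_pos'], 'tool yaw of y-axis', np.degrees(np.arctan2(*(lambda q:(2*(q[2]*q[3]+q[0]*q[1]),1))(o['tcp_rot']))))
from scipy.spatial.transform import Rotation as R
M=R.from_quat(np.roll(o['tcp_rot'],-1)).as_matrix(); print(M.round(4))
```

```text
yaw -0.08995288323696632 -5.153920564511261
yaw -0.08995288323696632 origin [0.68788629 0.10750824]
knob [-186.2   12.9]
mh_l [-183.8  -51.2]
mh_r [-187.   -37.1]
p1 [-87.9 -51.2]
p2 [-87.2  50.8]
p3 [40.9 53.1]
p4 [ 41.7 -53.2]
apex57 [-37.5  -1.9]
left57 [-13.3 -33.4]
right57 [-9.5 24.2]
bottomplate [ 43.6 -12.4]
bottomtop [20.3 -6.2]
yaw -0.0905 origin [0.68787073 0.10741516]
knob [-186.2   12.9]
mh_l [-183.8  -51.2]
mh_r [-187.   -37.1]
p1 [-87.8 -51.2]
p2 [-87.2  50.8]
p3 [40.9 53.2]
p4 [ 41.7 -53.1]
apex57 [-37.5  -1.8]
left57 [-13.2 -33.3]
right57 [-9.5 24.3]
bottomplate [ 43.6 -12.2]
bottomtop [20.3 -6.1]
[0.58869002 0.13543094 0.19781547] tool yaw of y-axis 0.01232320717990693
[[ 8.95e-02  9.96e-01  2.00e-04]
 [ 9.96e-01 -8.95e-02  1.00e-04]
 [ 1.00e-04  2.00e-04 -1.00e+00]]
```

>>> arm_command(deltas=[[-3.8,0,0.2,0],[-3.8,0,0.2,0],[-3.8,0,0.2,0],[-3.8,0,0.2,0],[-3.8,0,0.4,0],[-3.8,0,0.4,0],[-3.8,0,0.4,0],[-3.8,0,0.4,0],[-3.8,0,0.4,0],[0,0,0,0]])

```text
time: 3.15
ee_pos: [0.5568, -0.2099, 0.1689]
tcp_rot: [0.0, 0.74, 0.673, -0.001]
ft_force: [-0.0, 0.2, 0.1]
grip_width: 0.0929
```

>>> arm_command(deltas=[[0,0,0,0],[0,0,0,0],[0,0,0,0],[0,0,0,0],[0,0,0,0],[0,0,0,0],[0,0,0,0],[0,0,0,0],[0,0,0,0],[0,0,0,0]])

```text
time: 4.15
ee_pos: [0.5579, -0.2059, 0.1696]
tcp_rot: [-0.0, 0.738, 0.674, -0.0]
ft_force: [1.1, 0.1, -0.1]
grip_width: 0.0929
```

Run:
```python
from h import *
o=ctrl.get_obs(); p,d,c=save('wrist','w2'); z=load('w2')
m=(p.min(2)>150).astype(np.uint8); n,l,s,ce=cv2.connectedComponentsWithStats(m)
for i in range(1,n):
    if s[i,4]>300: q=fray(z,*ce[i],.084); print(s[i],ce[i].round(1),q.round(4),toolmap(o['tcp_rot'],q-o['ee_pos']).round(2))
print(o['ee_pos'],o['time'])
cv2.imwrite('pics/w2v.png',p)
```

```text
[291  61  67  65 840] [324.2  93. ] [ 0.4676 -0.1926  0.084 ] [ 0.51 -9.12  8.56]
[187  67  52  96 939] [209.1 106.1] [ 0.4663 -0.2967  0.084 ] [-9.87 -8.3   8.56]
[ 301   75   44   43 1482] [322.7  96. ] [ 0.4701 -0.1941  0.084 ] [ 0.38 -8.85  8.56]
[ 546  118   36  135 1777] [560.5 184.7] [0.5721 0.0744 0.084 ] [28.05 -1.13  8.56]
[596 121  35  41 998] [615.4 141.6] [0.522  0.1837 0.084 ] [38.48 -7.11  8.56]
[ 291  167   51   53 1982] [316.4 193.3] [ 0.5573 -0.2077  0.084 ] [-0.18 -0.05  8.56]
[622 169  18  40 454] [630.7 189.2] [0.5913 0.2437 0.084 ] [45.08 -0.76  8.56]
[ 503  188   38   75 1206] [522.6 218. ] [0.6066 0.0189 0.084 ] [22.83  2.81  8.56]
[178 202  46  65 761] [200.2 240. ] [ 0.5958 -0.3306  0.084 ] [-12.07   4.91   8.56]
[226 265  26  28 329] [238.4 279.9] [ 0.6449 -0.2988  0.084 ] [-8.46  9.5   8.56]
[ 155  303  327   26 4497] [317.  317.8] [ 0.7013 -0.2205  0.084 ] [-0.15 14.41  8.56]
[ 597  326   43   74 1586] [625.3 374.6] [1.1455 0.5833 0.084 ] [83.93 51.35  8.56]
[ 200  335   82   27 1040] [243.5 349. ] [ 0.7486 -0.3161  0.084 ] [-9.24 19.98  8.56]
[ 0.55794446 -0.20594271  0.16963379] 4.15
```

View pics/w2v.png

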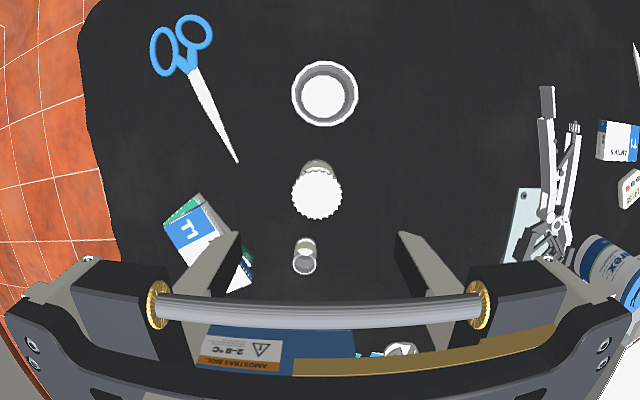

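The lid is centred under the gripper at (317,195), about 2 mm off, with the lookalikes fore and aft. I descend and grip.

>>> arm_command(deltas=[[-0.15,0.05,1.6,0],[0,0,1.6,0],[0,0,1.6,0],[0,0,1.6,0],[0,0,1.6,0],[0,0,1.0,0],[0,0,0.4,0],[0,0,0,0],[0,0,0,0],[0,0,0,0]])

```text
time: 5.2
ee_pos: [0.5591, -0.2078, 0.0768]
tcp_rot: [0.001, 0.738, 0.674, 0.0]
ft_force: [-0.6, 0.3, -0.4]
grip_width: 0.0931
```

>>> arm_command(deltas=[[0,0,0,0],[0,0,0,0],[0,0,0,0],[0,0,0,0],[0,0,0,0],[0,0,0,0],[0,0,0,0],[0,0,0,0],[0,0,0,0],[0,0,0,0]], hand=0, squeeze=20)

```text
time: 6.2
ee_pos: [0.5583, -0.2074, 0.0756]
tcp_rot: [-0.0, 0.738, 0.674, -0.0]
ft_force: [-0.1, 0.1, -0.4]
grip_width: 0.0174
```

Run:
```python
from h import *
o=ctrl.get_obs(); p,d,c=save('side','s2'); q,_,_=save('wrist','w3'); print(o['grip_width'],o['ft_force'],o['ee_pos'])
im=np.zeros((600,640,3),np.uint8); im[:250]=cv2.resize(p[220:345,180:500],(640,250)); im[250:600]=q[50:400]; cv2.imwrite('pics/v5.png',im)
```

```text
0.01741055344129659 [-0.08151176  0.14958328 -0.36891002] [ 0.5583021  -0.20741437  0.07559396]
```

View pics/v5.png

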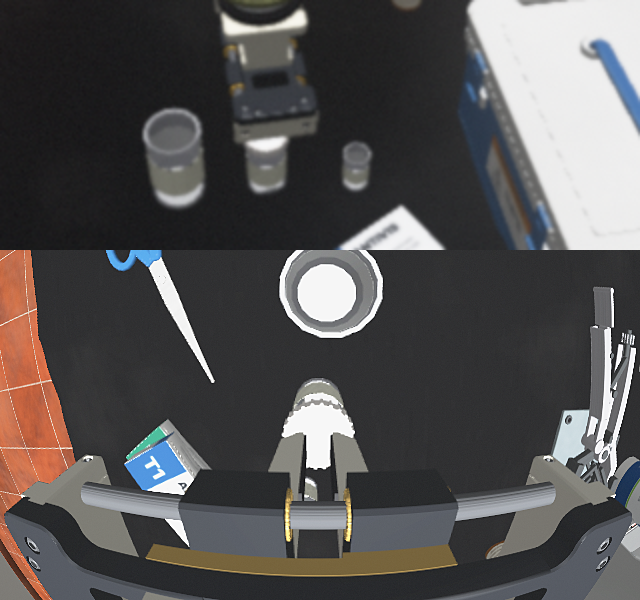

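The wrist view shows the fingers nearly shut (17 mm) at the far side of the lid or over it, so the lid is not gripped. The depth will tell which.

```bash
cat >> h.py <<'E'
def fcloud(z):
    d=z['d']; fovy,cx,cy=z['k']; f=200/np.tan(np.radians(fovy/2)); v,u=np.mgrid[:400,:640]; x,y=u-cx,v-cy; r=np.hypot(x,y)+1e-9; k=np.tan(r/f)/r
    return (np.stack([x*k*d,y*k*d,d],-1))@z['T'][:3,:3].T+z['T'][:3,3]
E
python3 - <<'E'
from h import *
z=load('w3'); C=fcloud(z); o=ctrl.get_obs(); print(o['grip_width'],o['ee_pos'],o['time'])
for (u,v) in [(318,190),(318,205),(318,215),(318,160),(300,200),(336,200),(300,230),(296,260),(345,260),(292,238),(318,180),(318,258)]:
    q=C[v+0,u]; print((u,v),z['p'][v,u],q.round(4),toolmap(o['tcp_rot'],q-o['ee_pos']).round(2))
z2=load('w2'); C2=fcloud(z2); m=(C2[160:225,285:345,2]>.076); print('lid w2',C2[160:225,285:345][m].mean(0), C2[160:225,285:345][m].max(0),C2[160:225,285:345][m].min(0))
E
```

```text
0.009583047326479834 [ 0.5583312  -0.20741916  0.07563719] 6.3
(318, 190) [137 148 148] [ 0.5394 -0.2061  0.0435] [-0.04 -1.9   3.21]
(318, 205) [243 245 247] [ 0.5377 -0.206   0.0828] [-0.05 -2.07 -0.72]
(318, 215) [247 247 247] [ 0.5439 -0.2066  0.0836] [-0.05 -1.44 -0.79]
(318, 160) [50 50 49] [ 0.5245 -0.2046  0.003 ] [-0.03 -3.4   7.26]
(300, 200) [135 135 134] [ 0.5434 -0.2195  0.0512] [-1.34 -1.38  2.44]
(336, 200) [253 252 252] [ 0.5449 -0.1938  0.0538] [ 1.23 -1.46  2.18]
(300, 230) [250 249 249] [ 0.5532 -0.2189  0.0831] [-1.19 -0.41 -0.74]
(296, 260) [128 137 138] [ 0.5481 -0.2177  0.1316] [-1.12 -0.93 -5.59]
(345, 260) [129 136 136] [ 0.5496 -0.1943  0.1328] [ 1.23 -0.99 -5.71]
(292, 238) [128 136 137] [ 0.5487 -0.2218  0.1041] [-1.52 -0.83 -2.85]
(318, 180) [193 188 186] [ 0.5404 -0.2061  0.0093] [-0.03 -1.8   6.63]
(318, 258) [247 247 247] [ 0.5743 -0.2094  0.0829] [-0.05  1.61 -0.73]
lid w2 [ 0.5575733  -0.20761539  0.08528102] [ 0.58257234 -0.18543096  0.35683431] [ 0.47629823 -0.23115089  0.07602073]
```

Run:
```python
from h import *
z=load('w3'); C=fcloud(z); o=ctrl.get_obs()
for u in (288,292,296,300,304,308,334,340):
    print(u,[(v,*toolmap(o['tcp_rot'],C[v,u]-o['ee_pos']).round(1)) for v in range(224,262,4)])
p,d,c=save('wrist','w4'); print(ctrl.get_obs()['grip_width'],ctrl.get_obs()['ft_force'])
cv2.imwrite('pics/v6.png',cv2.resize(p[170:300,250:390],None,fx=4.2,fy=4.2,interpolation=cv2.INTER_CUBIC))
```

```text
288 [(224, np.float64(-1.9), np.float64(-0.8), np.float64(-0.8)), (228, np.float64(-1.9), np.float64(-0.6), np.float64(-0.8)), (232, np.float64(-1.9), np.float64(-0.4), np.float64(-1.0)), (236, np.float64(-1.7), np.float64(-0.9), np.float64(-2.8)), (240, np.float64(-1.7), np.float64(-0.9), np.float64(-3.3)), (244, np.float64(-1.7), np.float64(-0.9), np.float64(-3.7)), (248, np.float64(-1.6), np.float64(-1.0), np.float64(-4.4)), (252, np.float64(-1.6), np.float64(-0.9), np.float64(-4.7)), (256, np.float64(-1.6), np.float64(-0.9), np.float64(-5.1)), (260, np.float64(-1.5), np.float64(-1.0), np.float64(-5.7))]
292 [(224, np.float64(-1.7), np.float64(-0.9), np.float64(-0.9)), (228, np.float64(-1.7), np.float64(-0.6), np.float64(-0.9)), (232, np.float64(-1.7), np.float64(-0.4), np.float64(-1.0)), (236, np.float64(-1.5), np.float64(-0.9), np.float64(-2.7)), (240, np.float64(-1.5), np.float64(-0.9), np.float64(-3.4)), (244, np.float64(-1.5), np.float64(-0.9), np.float64(-3.7)), (248, np.float64(-1.4), np.float64(-0.8), np.float64(-4.2)), (252, np.float64(-1.4), np.float64(-0.9), np.float64(
[... 3148 characters left out ...]
), np.float64(-0.8), np.float64(-5.3))]
340 [(224, np.float64(1.3), np.float64(-0.8), np.float64(-0.8)), (228, np.float64(1.3), np.float64(-0.6), np.float64(-0.8)), (232, np.float64(1.3), np.float64(-0.3), np.float64(-0.8)), (236, np.float64(1.2), np.float64(-0.9), np.float64(-2.6)), (240, np.float64(1.2), np.float64(-0.9), np.float64(-3.3)), (244, np.float64(1.1), np.float64(-0.9), np.float64(-3.8)), (248, np.float64(1.1), np.float64(-0.9), np.float64(-4.3)), (252, np.float64(1.1), np.float64(-0.9), np.float64(-4.7)), (256, np.float64(1.0), np.float64(-0.9), np.float64(-5.1)), (260, np.float64(1.0), np.float64(-1.0), np.float64(-5.7))]
0.005452080910352909 [0.62934117 0.60298015 0.33598034]
```

View pics/v6.png

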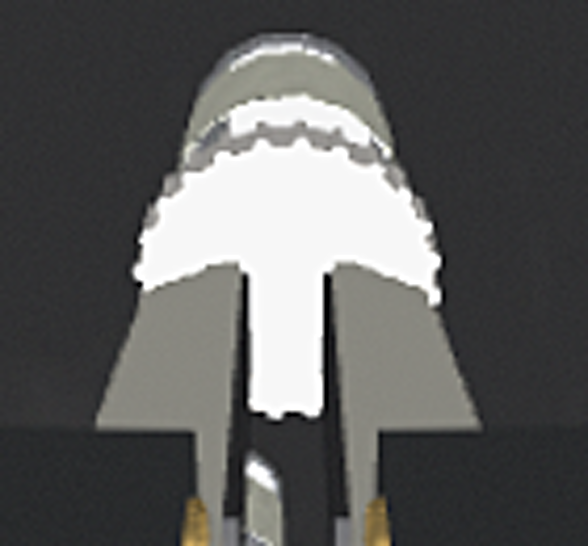

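The crop shows both fingertips ending above the lid top, at about row 265. The depth puts the tips about 20 mm *behind* the TCP, not 8 mm ahead. I check this in the earlier open-finger images before correcting.

Run:
```python
from h import *
from scipy.spatial.transform import Rotation as R
q=ctrl.get_obs()['tcp_rot']
for f,e in (('w1',[.58869,.13543,.19782]),('w2',[.55794,-.20594,.16963]),('w4',[.5583,-.2074,.0756])):
    z=load(f); C=fcloud(z); M=R.from_quat(np.roll(q,-1)).as_matrix(); L=(C-np.array(e))@M*1000
    m=(abs(L[...,1]+8)<3)&(abs(L[...,0])<70)&(z['d']>0)&(L[...,2]<40)&(L[...,2]>-60)
    for s in(-1,1):
        Q=L[m&(s*L[...,0]>0)&(L[...,2]<-12)]; i=np.argsort(-Q[:,2])[:12]; print(f,s,len(Q),'tip z',Q[i,2].round(1)[[0,3,8]],'x',Q[i,0].round(0)[[0,3,8]],Q[i,1].round(0)[[0,3,8]])
# side camera check: lowest gripper points near lid
z=load('s2'); C=cloud(z); m=(abs(C[...,0]-.558)<.04)&(abs(C[...,1]+.207)<.05)&(C[...,2]>.02)&(z['d']>0)
H=C[m]; print('side n',len(H)); v,u=np.nonzero(m)
for uu in (306,312,318): print(uu,[(int(a),*C[a,uu].round(3)) for a in range(270,296,2)])
o=ctrl.get_obs(); print(o['time'],o['grip_width'],o['ft_force'])
```

```text
w1 -1 910 tip z [-20.7 -20.8 -21.5] x [-51. -52. -51.] [-9. -9. -9.]
w1 1 898 tip z [-20.6 -21.  -21.3] x [50. 49. 48.] [-9. -9. -8.]
w2 -1 901 tip z [-20.5 -21.1 -21.2] x [-49. -51. -48.] [-8. -9. -7.]
w2 1 893 tip z [-20.6 -21.  -21.4] x [50. 48. 51.] [-9. -7. -9.]
w4 -1 913 tip z [-20.6 -21.4 -21.9] x [-10.  -8.  -7.] [-8. -9. -7.]
w4 1 879 tip z [-20.9 -21.2 -22.1] x [ 8.  9. 11.] [-9. -9. -8.]
side n 6350
306 [(270, np.float64(0.531), np.float64(-0.283), np.float64(0.223)), (272, np.float64(0.531), np.float64(-0.285), np.float64(0.221)), (274, np.float64(0.529), np.float64(-0.293), np.float64(0.225)), (276, np.float64(0.529), np.float64(-0.295), np.float64(0.222)), (278, np.float64(0.528), np.float64(-0.299), np.float64(0.222)), (280, np.float64(0.527), np.float64(-0.3), np.float64(0.218)), (282, np.float64(0.528), np.float64(-0.297), np.float64(0.209)), (284, np.float64(0.528), np.float64(-0.296), np.float64(0.202)), (286, np.float64(0.528), np.float64(-0.292), np.float64(0.192)), (288, np.float64(0.528), np.float64(-0.291), np.float64(0.185)), (290, np.float64(0.542), np.float
[... 1212 characters left out ...]
np.float64(0.548), np.float64(-0.3), np.float64(0.222)), (278, np.float64(0.548), np.float64(-0.301), np.float64(0.218)), (280, np.float64(0.548), np.float64(-0.301), np.float64(0.213)), (282, np.float64(0.548), np.float64(-0.299), np.float64(0.204)), (284, np.float64(0.549), np.float64(-0.295), np.float64(0.194)), (286, np.float64(0.549), np.float64(-0.294), np.float64(0.188)), (288, np.float64(0.549), np.float64(-0.293), np.float64(0.181)), (290, np.float64(0.566), np.float64(-0.22), np.float64(0.08)), (292, np.float64(0.564), np.float64(-0.227), np.float64(0.082)), (294, np.float64(0.564), np.float64(-0.229), np.float64(0.079))]
6.35 0.005452080910352909 [0.62934117 0.60298015 0.33598034]
```

Three images agree: the real fingertips sit 20.5 mm behind the reported TCP, so its frame lies about 28 mm too far ahead. I'll apply tip z = TCP z + 20.5 mm from here on. Next I open, go 31 mm lower and grip.

>>> arm_command(deltas=[[0,0,0,0],[0,0,0,0],[0,0,0,0],[0,0,0,0],[0,0,0,0],[0,0,0,0],[0,0,0,0],[0,0,0,0],[0,0,0,0],[0,0,0,0]], hand=75)

```text
time: 7.35
ee_pos: [0.5583, -0.2074, 0.0756]
tcp_rot: [0.0, 0.738, 0.674, -0.0]
ft_force: [0.5, 0.3, -0.8]
grip_width: 0.0694
```

>>> arm_command(deltas=[[0,0,0.8,0],[0,0,0.8,0],[0,0,0.8,0],[0,0,0.4,0],[0,0,0.3,0],[0,0,0,0],[0,0,0,0],[0,0,0,0],[0,0,0,0],[0,0,0,0]])

```text
time: 8.35
ee_pos: [0.5586, -0.2075, 0.0449]
tcp_rot: [0.0, 0.738, 0.674, 0.0]
ft_force: [-1.0, 0.9, -0.4]
grip_width: 0.07
```

>>> arm_command(deltas=[[0,0,0,0],[0,0,0,0],[0,0,0,0],[0,0,0,0],[0,0,0,0],[0,0,0,0],[0,0,0,0],[0,0,0,0],[0,0,0,0],[0,0,0,0]], hand=0, squeeze=20)

```text
time: 9.35
ee_pos: [0.5583, -0.2074, 0.0447]
tcp_rot: [0.0, 0.738, 0.674, 0.0]
ft_force: [-0.2, -0.0, 0.1]
grip_width: 0.0448
```

Gripped at 44.8 mm. I lift 7.5 cm and carry it over the clamp.

>>> arm_command(deltas=[[0,0,-1.0,0],[0,0,-2.0,0],[0,0,-2.5,0],[0,0,-2.0,0],[1.6,0.4,0,0],[2.8,0.9,0,0],[3.2,1.0,0,0],[3.2,1.0,0,0],[3.2,1.0,0,0],[3.2,1.0,0,0]])

```text
time: 10.35
ee_pos: [0.6265, -0.0385, 0.1186]
tcp_rot: [-0.001, 0.738, 0.674, -0.0]
ft_force: [0.6, 0.2, -1.1]
grip_width: 0.0447
```

>>> arm_command(deltas=[[3.2,1.0,0,0],[3.2,1.0,0,0],[3.2,1.0,0,0],[2.8,0.9,0,0],[1.8,0.5,0,0],[0.9,0.36,0,0],[0,0,0,0],[0,0,0,0],[0,0,0,0],[0,0,0,0]])

```text
time: 11.35
ee_pos: [0.6877, 0.1038, 0.1198]
tcp_rot: [0.0, 0.739, 0.674, -0.0]
ft_force: [-0.7, 0.1, -1.9]
grip_width: 0.0447
```

Run:
```python
from h import *
o=ctrl.get_obs(); print(o['time'],o['ee_pos'],o['grip_width'],o['ft_force']); t=np.array([.6874,.105,.1197]); print('to go',toolmap(o['tcp_rot'],t-o['ee_pos']))
p,d,c=save('side','s3'); q,_,_=save('wrist','w5')
im=np.zeros((600,640,3),np.uint8); im[:300]=cv2.resize(p[130:230,225:380],(465,300))[:, :465].copy() if False else np.pad(cv2.resize(p[130:230,225:380],(465,300)),((0,0),(0,175),(0,0))); im[300:600]=cv2.resize(q[100:340,190:510],(640,480))[90:390]; cv2.imwrite('pics/v7.png',im)
z=load('w5'); C=fcloud(z); m=(C[...,2]>.11)&(C[...,2]<.175)&(z['p'].min(2)>200); Q=C[m]; Q=Q[(abs(Q[:,0]-.687)<.04)&(abs(Q[:,1]-.105)<.04)]; print('lid',len(Q),Q.min(0),Q.max(0))
```

```text
11.35 [0.68770512 0.10383416 0.11975553] 0.04473579287470198 [-0.70833191  0.10321159 -1.86079564]
to go [ 0.11327777 -0.04112426  0.00552844]
lid 4761 [0.66569767 0.08131066 0.12438388] [0.71205731 0.12553904 0.16130472]
```

View pics/v7.png

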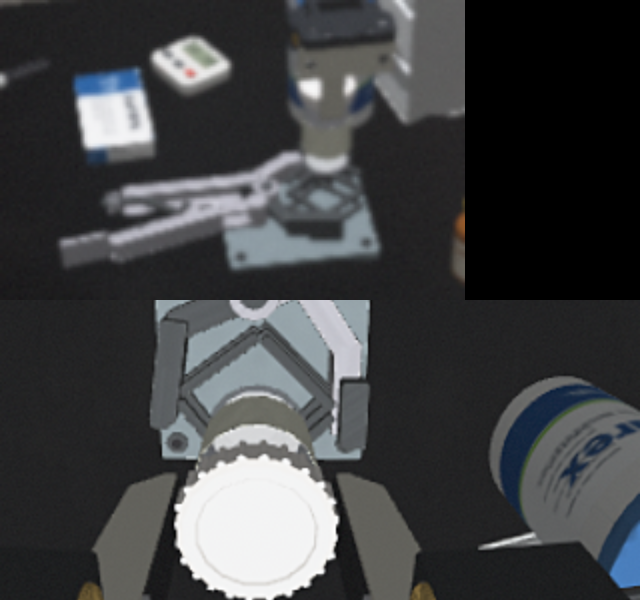

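The jar hangs upright over the jaws, and the lid is centred at (257,530) in the wrist crop. The V apex is at (262,335), with side corners at (185,395) and (328,398). I check the lateral fit numerically.

Run:
```python
from h import *
z=load('w5'); P=lambda x,y,h: fray(z,190+(x+.5)/2-.5,100+(y-210+.5)/2-.5,h)
O=np.array([.687,.108]); a=-.0898; u=np.array([np.cos(a),np.sin(a)]); v=np.array([-u[1],u[0]])
f=lambda q:np.round([(q[:2]-O)@u*1000,(q[:2]-O)@v*1000],1)
for n,c in dict(apex=(262,335),left=(185,395),right=(328,398),plateL=(163,458),plateR=(360,458),lid=(257,528)).items():
    print(n,[f(P(*c,h)) for h in ((.012,) if 'pl' in n else (.159,) if n=='lid' else (.057,.04,.02))])
```

```text
apex [array([-32.8,  -1.9]), array([-29.5,  -1.7]), array([-25.7,  -1.5])]
left [array([ -7.2, -34.4]), array([ -2.2, -36.5]), array([  3.7, -38.9])]
right [array([-5.7, 26.1]), array([-0.6, 28.1]), array([ 5.4, 30.6])]
plateL [array([ 40. , -52.7])]
plateR [array([40.4, 49.5])]
lid [array([ 0.3, -4.3])]
```

The jaws' opening is centred at about (−1, −4) and the jar is at (0.3, −4.3) in clamp mm. I lower most of the way, then gently.

>>> arm_command(deltas=[[0.1,-0.05,0,0],[0,0,0.8,0],[0,0,1.2,0],[0,0,1.2,0],[0,0,1.2,0],[0,0,0.8,0],[0,0,0.6,0],[0,0,0.2,0],[0,0,0.1,0],[0,0,0,0]])

```text
time: 12.45
ee_pos: [0.6869, 0.1062, 0.0578]
tcp_rot: [-0.0, 0.738, 0.674, -0.0]
ft_force: [0.6, 0.8, -2.9]
grip_width: 0.0442
```

>>> arm_command(deltas=[[0,0,0.1,0],[0,0,0,0],[0,0,0,0],[0,0,0,0],[0,0,0,0],[0,0,0,0],[0,0,0,0],[0,0,0,0],[0,0,0,0],[0,0,0,0]])

```text
time: 13.45
ee_pos: [0.6874, 0.1062, 0.0576]
tcp_rot: [-0.0, 0.738, 0.674, -0.0]
ft_force: [-0.1, -0.0, -2.5]
grip_width: 0.0446
```

>>> arm_command(deltas=[[0,0,0.05,0],[0,0,0.05,0],[0,0,0,0],[0,0,0,0],[0,0,0,0],[0,0,0,0],[0,0,0,0],[0,0,0,0],[0,0,0,0],[0,0,0,0]])

```text
time: 14.45
ee_pos: [0.6874, 0.1061, 0.0567]
tcp_rot: [0.0, 0.738, 0.674, 0.0]
ft_force: [1.1, -0.6, -1.3]
grip_width: 0.0445
```

>>> arm_command(deltas=[[0,0,0,0],[0,0,0,0],[0,0,0,0],[0,0,0,0],[0,0,0,0],[0,0,-1.0,0],[0,0,-2.0,0],[0,0,-2.5,0],[0,0,-2.5,0],[0,0,-2.0,0]], hand=100)

```text
time: 15.45
ee_pos: [0.688, 0.1062, 0.1595]
tcp_rot: [0.001, 0.738, 0.674, 0.001]
ft_force: [-0.2, -0.7, 0.1]
grip_width: 0.0927
```

Run:
```python
from h import *
o=ctrl.get_obs(); print(o['time'],o['ee_pos'],o['grip_width'],o['ft_force'])
p,d,c=save('side','s4'); q,_,_=save('wrist','w6')
im=np.zeros((600,640,3),np.uint8); im[:300,:465]=cv2.resize(p[130:230,225:380],(465,300)); im[300:600]=cv2.resize(q[100:340,190:510],(640,480))[90:390]; cv2.imwrite('pics/v8.png',im)
z=load('w6'); C=fcloud(z); m=(C[...,2]>.09)&(C[...,2]<.102)&(z['p'].min(2)>180); Q=C[m]; Q=Q[(abs(Q[:,0]-.687)<.04)&(abs(Q[:,1]-.105)<.04)]; print('lid',len(Q),Q.min(0),Q.max(0),Q.mean(0),(Q.min(0)+Q.max(0))/2)
```

```text
15.45 [0.6880444  0.10623474 0.15954726] 0.09274000725549982 [-0.21881072 -0.71564694  0.08522026]
lid 2006 [0.66214488 0.07642392 0.09018276] [0.70875588 0.12254586 0.10066992] [0.68470965 0.09979129 0.09650017] [0.68545038 0.09948489 0.09542634]
```

View pics/v8.png

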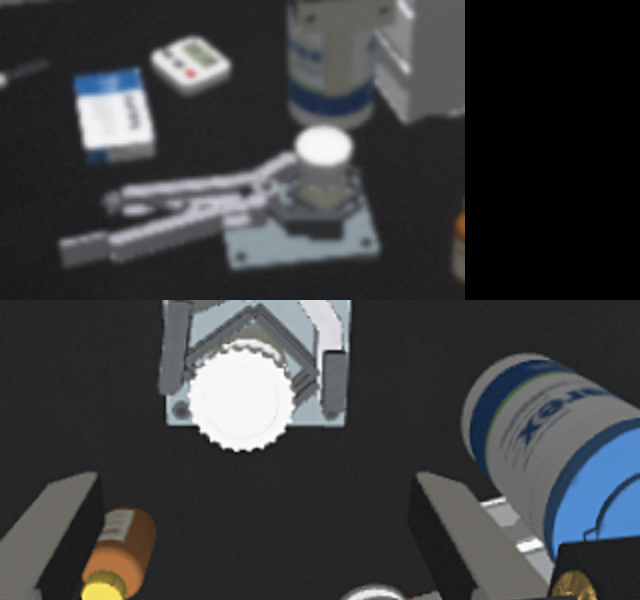

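The jar stands upright between the open jaws, let go, with the lid at (242,398) in the wrist crop, about 5 mm to the −y side. Next I go to the handles, first hovering at clamp x = −125.

>>> arm_command(deltas=[[0,-1.5,0,0],[0.1,-2.5,0,0],[0.1,-3.0,0,0],[0,-3.0,0,0],[0,-2.0,0.5,0],[0,-0.6,1.5,0],[0,0,2,0],[0,0,2,0],[0,0,1.0,0],[0,0,0,0]])

```text
time: 16.55
ee_pos: [0.5602, 0.1193, 0.0841]
tcp_rot: [-0.001, 0.738, 0.674, -0.002]
ft_force: [-0.7, -0.0, 0.6]
grip_width: 0.0932
```

Run:
```python
from h import *
o=ctrl.get_obs(); q,_,_=save('wrist','w7'); print(o['time'],o['ee_pos'],o['grip_width'])
z=load('w7'); C=fcloud(z); L=(C-o['ee_pos']); 
from scipy.spatial.transform import Rotation as R
M=R.from_quat(np.roll(o['tcp_rot'],-1)).as_matrix(); L=L@M*1000
w=C[...,2]
for yc in (-40,-20,0,20):
    m=(w>.044)&(w<.058)&(abs(L[...,1]-yc)<3)&(abs(L[...,0])<45); x=np.sort(L[...,0][m]); g=np.split(x,np.nonzero(np.diff(x)>4)[0]+1); print(yc,[(a.min().round(1),a.max().round(1),len(a)) for a in g if len(a)])
```

```text
16.55 [0.5602205  0.11932809 0.08412863] 0.09323332273057837
-40 [(np.float64(-45.0), np.float64(-33.2), 137), (np.float64(6.8), np.float64(18.0), 140)]
-20 [(np.float64(-43.7), np.float64(-20.0), 181), (np.float64(-0.4), np.float64(18.1), 169)]
0 [(np.float64(-37.6), np.float64(-24.8), 115), (np.float64(-14.5), np.float64(-3.5), 60), (np.float64(6.4), np.float64(17.9), 118)]
20 [(np.float64(-33.5), np.float64(-16.8), 122), (np.float64(6.6), np.float64(18.4), 118)]
```

The handles sit at +18 and −38 mm under the open fingers, so it is well centred. I descend, then squeeze.

>>> arm_command(deltas=[[0,0,1.6,0],[0,0,1.6,0],[0,0,1.6,0],[0,0,1.6,0],[0,0,1.0,0],[0,0,0.6,0],[0,0,0.2,0],[0,0,0,0],[0,0,0,0],[0,0,0,0]])

```text
time: 17.6
ee_pos: [0.5628, 0.1197, 0.0055]
tcp_rot: [0.0, 0.738, 0.674, 0.001]
ft_force: [-0.3, 0.8, 0.7]
grip_width: 0.0928
```

>>> arm_command(deltas=[[0,0,0,0],[0,0,0,0],[0,0,0,0],[0,0,0,0],[0,0,0,0],[0,0,0,0],[0,0,0,0],[0,0,0,0],[0,0,0,0],[0,0,0,0]], hand=0, squeeze=40)

```text
time: 18.6
ee_pos: [0.5622, 0.1195, 0.0047]
tcp_rot: [0.0, 0.739, 0.674, 0.0]
ft_force: [0.3, -1.9, 1.4]
grip_width: 0.0362
```

Width is 36 mm, so the handles are together. I let go and rise, then check that the clamp stays locked.

>>> arm_command(deltas=[[0,0,0,0],[0,0,0,0],[0,0,0,0],[0,0,0,0],[0,0,0,0],[0,0,0,0],[0,0,-1.5,0],[0,0,-2.5,0],[0,0,-3,0],[0,0,-3,0]], hand=100)

```text
time: 19.6
ee_pos: [0.5621, 0.1195, 0.1068]
tcp_rot: [0.0, 0.738, 0.674, 0.0]
ft_force: [0.6, -0.6, -0.2]
grip_width: 0.0931
```

>>> arm_command(deltas=[[0,0,-2.0,0],[0,0,-0.5,0],[0,0,0,0],[0,0,0,0],[0,0,0,0],[0,0,0,0],[0,0,0,0],[0,0,0,0],[0,0,0,0],[0,0,0,0]])

```text
time: 20.6
ee_pos: [0.5621, 0.1196, 0.1296]
tcp_rot: [-0.0, 0.738, 0.674, -0.0]
ft_force: [-0.8, 0.4, -0.0]
grip_width: 0.0933
```

Run:
```python
from h import *
from scipy.spatial.transform import Rotation as R
o=ctrl.get_obs(); q,_,_=save('wrist','w8'); print(o['time'],o['ee_pos'],o['grip_width'])
z=load('w8'); C=fcloud(z); M=R.from_quat(np.roll(o['tcp_rot'],-1)).as_matrix(); L=(C-o['ee_pos'])@M*1000; w=C[...,2]
for yc in (-90,-40,0):
    m=(w>.044)&(w<.058)&(abs(L[...,1]-yc)<3)&(abs(L[...,0])<60); x=np.sort(L[...,0][m]); g=np.split(x,np.nonzero(np.diff(x)>4)[0]+1); print(yc,[(a.min().round(1),a.max().round(1),len(a)) for a in g if len(a)])
m=(w>.089)&(w<.105)&(z['p'].min(2)>180)&(abs(C[...,0]-.687)<.04)&(abs(C[...,1]-.105)<.04); Q=C[m]; c=(Q.min(0)+Q.max(0))/2; print('lid',len(Q),Q.min(0),Q.max(0)); t=c.copy(); 
n,l,s,ce=cv2.connectedComponentsWithStats(m.astype(np.uint8)); i=1+np.argmax(s[1:,4]); print(s[i],ce[i], fray(z,*ce[i],.096))
cv2.imwrite('pics/v9.png',np.vstack([q[40:340,170:470]]))
```

```text
20.6 [0.56208011 0.11956741 0.12958445] 0.09333189241888193
-90 [(np.float64(-1.9), np.float64(2.3), 36)]
-40 [(np.float64(-16.7), np.float64(-3.8), 108), (np.float64(6.6), np.float64(17.1), 91)]
0 [(np.float64(-18.3), np.float64(-7.4), 81), (np.float64(-0.3), np.float64(17.7), 122)]
lid 999 [0.67477847 0.08127319 0.08934463] [0.7113367  0.12666638 0.10039568]
[290 329  49  26 999] [314.49449449 339.75975976] [0.69039623 0.10410864 0.096     ]
```

View pics/v9.png

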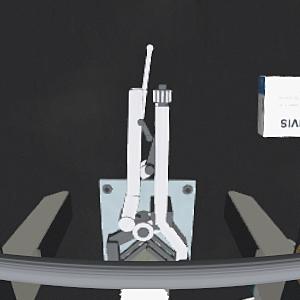

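The clamp stays locked: the handles are 36 mm apart and parallel, with the lever tail at (150,50) in the crop. Next I grip the lid from above.

>>> arm_command(deltas=[[-0.1,2.0,0,0],[-0.1,3.0,0,0],[-0.1,3.5,0,0],[-0.1,2.6,0,0],[0,1.6,0.5,0],[0,0,1.6,0],[0,0,1.6,0],[0,0,1.6,0],[0,0,1.4,0],[0,0,0.6,0]])

```text
time: 21.65
ee_pos: [0.6861, 0.1041, 0.0537]
tcp_rot: [-0.001, 0.738, 0.674, -0.002]
ft_force: [-0.6, 0.7, -0.3]
grip_width: 0.0927
```

>>> arm_command(deltas=[[0,0,0,0],[0,0,0,0],[0,0,0,0],[0,0,0,0],[0,0,0,0],[0,0,0,0],[0,0,0,0],[0,0,0,0],[0,0,0,0],[0,0,0,0]], hand=0, squeeze=40)

```text
time: 22.65
ee_pos: [0.6886, 0.1055, 0.0569]
tcp_rot: [-0.0, 0.738, 0.675, 0.001]
ft_force: [1.9, 5.2, -0.1]
grip_width: 0.0446
```

Gripped, with a 5 N side load that I relieve with a 1 mm shift. Then I pull straight up slowly.

>>> arm_command(deltas=[[0.1,0,0,0],[0,0,0,0],[0,0,-0.2,0],[0,0,-0.2,0],[0,0,-0.2,0],[0,0,-0.2,0],[0,0,-0.3,0],[0,0,-0.3,0],[0,0,-0.3,0],[0,0,-0.3,0]])

```text
time: 23.65
ee_pos: [0.6885, 0.1049, 0.0773]
tcp_rot: [0.0, 0.739, 0.674, 0.0]
ft_force: [0.1, 1.2, -0.6]
grip_width: 0.0442
```

>>> arm_command(deltas=[[0,0,-0.5,0],[0,0,-1.0,0],[0,0,-1.5,0],[0,0,-1.5,0],[0,0,0,0],[0,0,0,0],[0,0,0,0],[0,0,0,0],[0,0,0,0],[0,0,0,0]])

```text
time: 24.65
ee_pos: [0.688, 0.105, 0.121]
tcp_rot: [-0.0, 0.738, 0.674, -0.0]
ft_force: [0.7, -0.3, 0.8]
grip_width: 0.0442
```

Run:
```python
from h import *
o=ctrl.get_obs(); p,_,_=save('side','s5'); q,_,_=save('wrist','w9'); print(o['time'],o['ee_pos'],o['grip_width'],o['ft_force'])
im=np.zeros((600,640,3),np.uint8); im[:300,:465]=cv2.resize(p[130:230,225:380],(465,300)); im[300:600]=cv2.resize(q[100:340,190:510],(640,480))[90:390]; cv2.imwrite('pics/v10.png',im)
print('target shift',toolmap(o['tcp_rot'],np.array([.58,-.05,0])-o['ee_pos']))
```

```text
24.65 [0.6879909  0.10504981 0.12102708] 0.04423372199690723 [ 0.66910151 -0.26547791  0.82535368]
target shift [-16.41839326  -9.33775292  12.11375481]
```

View pics/v10.png

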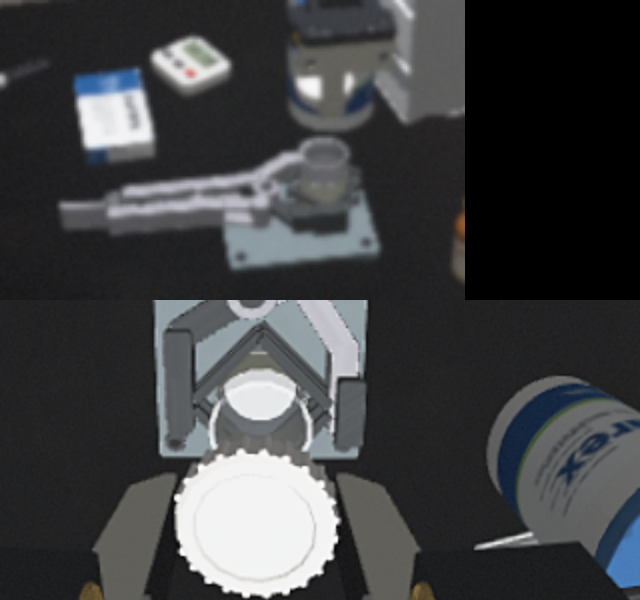

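The lid is in the gripper (crop 257,525) and the open jar stays in the locked clamp (262,400). I carry the lid to about (0.58, −0.05) and set it down. All 12 picture views are used, so checks are numeric from here.

>>> arm_command(deltas=[[-1.5,-0.8,0,0],[-3.0,-1.7,0,0],[-3.3,-1.9,0,0],[-3.3,-1.9,0,0],[-3.0,-1.7,1.0,0],[-1.5,-0.9,2.0,0],[-0.8,-0.4,2.5,0],[0,0,2.5,0],[0,0,2.0,0],[0,0,1.0,0]])

```text
time: 25.75
ee_pos: [0.5793, -0.0498, 0.0095]
tcp_rot: [-0.001, 0.739, 0.674, -0.001]
ft_force: [0.2, 0.3, -0.4]
grip_width: 0.0441
```

>>> arm_command(deltas=[[0,0,1.0,0],[0,0,0.6,0],[0,0,0.3,0],[0,0,0.2,0],[0,0,0.1,0],[0,0,0.1,0],[0,0,0,0],[0,0,0,0],[0,0,0,0],[0,0,0,0]])

```text
time: 26.75
ee_pos: [0.5809, -0.0498, -0.0113]
tcp_rot: [0.0, 0.738, 0.674, 0.0]
ft_force: [-0.2, 1.0, -0.7]
grip_width: 0.0438
```

>>> arm_command(deltas=[[0,0,0.1,0],[0,0,0.1,0],[0,0,0.05,0],[0,0,0,0],[0,0,0,0],[0,0,0,0],[0,0,0,0],[0,0,0,0],[0,0,0,0],[0,0,0,0]])

```text
time: 27.75
ee_pos: [0.5809, -0.0498, -0.0138]
tcp_rot: [0.0, 0.738, 0.674, 0.0]
ft_force: [-0.8, -0.3, 0.4]
grip_width: 0.0441
```

>>> arm_command(deltas=[[0,0,0.05,0],[0,0,0.05,0],[0,0,0,0],[0,0,0,0],[0,0,0,0],[0,0,0,0],[0,0,0,0],[0,0,0,0],[0,0,0,0],[0,0,0,0]])

```text
time: 28.75
ee_pos: [0.5808, -0.0498, -0.0149]
tcp_rot: [0.0, 0.738, 0.674, -0.0]
ft_force: [0.2, 0.4, -0.2]
grip_width: 0.0442
```

>>> arm_command(deltas=[[0,0,0,0],[0,0,0,0],[0,0,0,0],[0,0,0,0],[0,0,0,0],[0,0,0,0],[0,0,0,0],[0,0,-1,0],[0,0,-2,0],[0,0,-3,0]], hand=100)

```text
time: 29.75
ee_pos: [0.5792, -0.0496, 0.0446]
tcp_rot: [-0.001, 0.738, 0.674, -0.001]
ft_force: [0.0, 0.5, -0.6]
grip_width: 0.093
```

>>> arm_command(deltas=[[0,0,-3,0],[0,0,-3,0],[0,0,-2,0],[0,0,0,0],[0,0,0,0],[0,0,0,0],[0,0,0,0],[0,0,0,0],[0,0,0,0],[0,0,0,0]], hand=0)

```text
time: 30.75
ee_pos: [0.5806, -0.0498, 0.1247]
tcp_rot: [-0.0, 0.738, 0.674, -0.0]
ft_force: [-0.4, -0.4, 0.5]
grip_width: 0.0174
```

Run:
```python
from h import *
o=ctrl.get_obs(); print(o['time'],o['ee_pos'],o['grip_width'],o['ft_force'])
p,_,_=save('wrist','w10'); z=load('w10'); C=fcloud(z); m=(abs(C[...,0]-.58)<.04)&(abs(C[...,1]+.05)<.04)&(C[...,2]>.008)&(C[...,2]<.04)&(p.min(2)>180); Q=C[m]; print('lid',len(Q),Q.min(0),Q.max(0),np.median(Q,0))
O=np.array([.687,.108]); a=-.0898; u=np.array([np.cos(a),np.sin(a)]); v=np.array([-u[1],u[0]])
# lever tail from wide wrist depth / top depth
p,_,_=save('top','t2'); zt=load('t2'); Ct=cloud(zt)
for nm,D in (('wrist',C),('top',Ct)):
    X=(D[...,:2]-O)@u*1000; Y=(D[...,:2]-O)@v*1000; m=(X<-192)&(X>-225)&(abs(Y)<40)&(D[...,2]>.025)&(D[...,2]<.07); print(nm,m.sum(),X[m].min() if m.any() else '',Y[m].min() if m.any() else '',Y[m].max() if m.any() else '',np.median(Y[m]) if m.any() else '')
t=O-.213*u+.032*v; print('target',t,toolmap(o['tcp_rot'],np.array([*t,0.0])-o['ee_pos']))
```

```text
30.75 [ 0.58063637 -0.04979191  0.12474613] 0.017381795413245145 [-0.35261575 -0.35987927  0.47231385]
lid 1633 [ 0.55710605 -0.07174432  0.01226994] [ 0.60250106 -0.0255638   0.02608885] [ 0.57919145 -0.04842491  0.02327872]
wrist 499 -223.7956602515359 -5.1785555887930945 37.87592292920592 -2.152268578814634
top 28 -224.7327968636995 -4.077320886948763 35.82485345707471 0.4460103194027931
target [0.47772798 0.15897277] [ 19.85661786 -12.13389427  12.48309034]
```

The lid lies flat on the table (top at 23–24 mm). I check the stray high-Y points near the lever before going in.

Run:
```python
from h import *
O=np.array([.687,.108]); a=-.0898; u=np.array([np.cos(a),np.sin(a)]); v=np.array([-u[1],u[0]])
for f,D in (('w10',fcloud(load('w10'))),('t2',cloud(load('t2')))):
    X=(D[...,:2]-O)@u*1000; Y=(D[...,:2]-O)@v*1000; m=(X<-192)&(X>-225)&(Y>8)&(Y<70)&(D[...,2]>.015)&(D[...,2]<.07); r,c=np.nonzero(m); p=load(f)['p']
    for i in list(range(len(r)))[::max(1,len(r)//6)]: print(f,c[i],r[i],X[m][i].round(),Y[m][i].round(),D[...,2][m][i].round(3),p[r[i],c[i]])
```

```text
w10 503 67 -225.0 28.0 0.019 [ 9 10  9]
w10 502 74 -217.0 25.0 0.021 [19 17 18]
w10 510 79 -213.0 34.0 0.023 [41 41 41]
w10 516 84 -209.0 45.0 0.02 [45 44 43]
w10 513 89 -203.0 42.0 0.018 [46 44 45]
w10 505 94 -196.0 33.0 0.016 [44 43 44]
w10 521 100 -192.0 55.0 0.017 [47 44 44]
t2 264 246 -193.0 61.0 0.016 [42 42 42]
t2 270 248 -198.0 42.0 0.016 [40 39 40]
t2 270 250 -204.0 41.0 0.022 [38 38 39]
t2 266 252 -211.0 53.0 0.016 [36 36 37]
t2 279 253 -210.0 14.0 0.016 [34 34 35]
t2 275 255 -218.0 25.0 0.02 [35 36 35]
t2 277 257 -223.0 18.0 0.02 [34 35 34]
```

Those points are only noise on the black table. I move beside the lever tail with fingers shut, then go down.

>>> arm_command(deltas=[[2.0,-1.2,0,0],[3.5,-2.1,0,0],[3.5,-2.1,0,0],[3.5,-2.1,0,0],[3.5,-2.2,0,0],[2.5,-1.6,0,0],[1.4,-0.8,0,0],[0,0,0,0],[0,0,0,0],[0,0,0,0]])

```text
time: 31.85
ee_pos: [0.4788, 0.1586, 0.1252]
tcp_rot: [0.0, 0.739, 0.674, 0.0]
ft_force: [0.1, 0.7, -0.0]
grip_width: 0.0008
```

>>> arm_command(deltas=[[0,0,1.0,0],[0,0,2.0,0],[0,0,2.5,0],[0,0,2.5,0],[0,0,2.0,0],[0,0,1.5,0],[0,0,0.5,0],[0,0,0,0],[0,0,0,0],[0,0,0,0]])

```text
time: 32.85
ee_pos: [0.4794, 0.1594, 0.0062]
tcp_rot: [0.0, 0.739, 0.674, 0.001]
ft_force: [-0.2, 0.5, -0.5]
grip_width: 0.0001
```

Run:
```python
from h import *
from scipy.spatial.transform import Rotation as R
o=ctrl.get_obs(); print(o['time'],o['ee_pos'],o['grip_width'],o['ft_force'])
O=np.array([.687,.108]); a=-.0898; u=np.array([np.cos(a),np.sin(a)]); v=np.array([-u[1],u[0]]); d=o['ee_pos'][:2]-O; print('clamp xy',d@u*1000,d@v*1000)
```

```text
32.85 [0.47937947 0.15940366 0.00621614] 0.00012714873436033713 [-0.21947776  0.53017147 -0.52901232]
clamp xy -211.39380491162288 32.577259550037525
```

>>> arm_command(deltas=[[-0.4,0,0,0],[-0.4,0,0,0],[-0.3,0,0,0],[-0.3,0,0,0],[-0.3,0,0,0],[-0.3,0,0,0],[-0.3,0,0,0],[-0.3,0,0,0],[0,0,0,0],[0,0,0,0]])

```text
time: 33.85
ee_pos: [0.476, 0.1334, 0.0051]
tcp_rot: [-0.0, 0.739, 0.674, -0.0]
ft_force: [0.4, 0.4, -0.1]
grip_width: 0.0006
```

```bash
cat > st.py <<'E'
from h import *
o=ctrl.get_obs(); print(o['time'],o['ee_pos'],o['ft_force'])
p,_,_=save('wrist','wx'); C=fcloud(load('wx'))
O=np.array([.687,.108]); a=-.0898; u=np.array([np.cos(a),np.sin(a)]); v=np.array([-u[1],u[0]])
p,_,_=save('top','tx'); D=cloud(load('tx')); s,_,_=save('side','sx'); E=cloud(load('sx'))
for n,D in(('wrist',C),('top',D),('side',E)):
    X=(D[...,:2]-O)@u*1000; Y=(D[...,:2]-O)@v*1000
    for x0 in (-130,-160):
        m=(abs(X-x0)<5)&(Y<60)&(Y>-70)&(D[...,2]>.038)&(D[...,2]<.06); y=np.sort(Y[m]); print(n,x0,[(g.min().round(),g.max().round(),len(g)) for g in np.split(y,np.nonzero(np.diff(y)>4)[0]+1) if len(g)])
    m=(X**2+Y**2<35**2)&(D[...,2]>.07)&(D[...,2]<.095); 
    if m.any(): print(n,'jar rim',m.sum(),X[m].min(),X[m].max(),Y[m].min(),Y[m].max(),np.percentile(D[...,2][m],[50,98]))
E
python3 st.py
```

```text
33.85 [0.47595716 0.13337858 0.00509112] [ 0.43642074  0.38867681 -0.07707206]
wrist -130 []
wrist -160 [(np.float64(6.0), np.float64(8.0), 39)]
top -130 []
top -160 []
top jar rim 51 -21.643937900011586 18.090414297804152 -20.92293644355946 18.507957641324445 [0.08242649 0.08735803]
side -130 [(np.float64(-23.0), np.float64(-7.0), 28), (np.float64(2.0), np.float64(18.0), 21)]
side -160 [(np.float64(-23.0), np.float64(-5.0), 28), (np.float64(3.0), np.float64(19.0), 23)]
side jar rim 119 -22.110257570395802 17.55187642114661 -25.06992832304585 18.025391884488396 [0.07655049 0.08207031]
```

Run:
```python
from h import *
O=np.array([.687,.108]); a=-.0898; u=np.array([np.cos(a),np.sin(a)]); v=np.array([-u[1],u[0]])
for f in ('s5','sx','t2','tx','wx'):
    D=(fcloud if f[0]=='w' else cloud)(load(f)); X=(D[...,:2]-O)@u*1000; Y=(D[...,:2]-O)@v*1000
    for x0 in (-190,-197,-204,-211,-218):
        m=(abs(X-x0)<3.5)&(Y<60)&(Y>-70)&(D[...,2]>.032)&(D[...,2]<.07); y=np.sort(Y[m]); print(f,x0,[(g.min().round(1),g.max().round(1),len(g)) for g in np.split(y,np.nonzero(np.diff(y)>4)[0]+1) if len(g)>1])
```

```text
s5 -190 [(np.float64(-19.6), np.float64(-15.0), 5), (np.float64(-7.2), np.float64(-0.0), 16), (np.float64(5.3), np.float64(16.4), 6)]
s5 -197 [(np.float64(-7.4), np.float64(-0.0), 19)]
s5 -204 [(np.float64(-6.3), np.float64(1.0), 18)]
s5 -211 [(np.float64(-7.4), np.float64(2.3), 19)]
s5 -218 [(np.float64(-4.7), np.float64(2.0), 20)]
sx -190 [(np.float64(-19.5), np.float64(-9.4), 15)]
sx -197 [(np.float64(-15.6), np.float64(-8.8), 17)]
sx -204 [(np.float64(-15.2), np.float64(-9.5), 17)]
sx -211 [(np.float64(-16.8), np.float64(-10.8), 15)]
sx -218 [(np.float64(-16.4), np.float64(-10.5), 17)]
t2 -190 [(np.float64(-4.1), np.float64(-1.5), 6), (np.float64(10.9), np.float64(13.9), 3)]
t2 -197 [(np.float64(-2.6), np.float64(0.6), 4)]
t2 -204 [(np.float64(-2.2), np.float64(0.3), 4)]
t2 -211 [(np.float64(-0.9), np.float64(2.5), 6)]
t2 -218 [(np.float64(-0.9), np.float64(1.2), 3)]
tx -190 []
tx -197 []
tx -204 []
tx -211 []
tx -218 []
wx -190 []
wx -197 []
wx -204 []
wx -211 [(np.float64(-14.2), np.float64(-12.3), 21)]
wx -218 [(np.float64(-14.9), np.float64(22.0), 1600)]
```

The tail has moved about 10 mm and the clamp is still locked. I push 8 to 10 mm more.

>>> arm_command(deltas=[[-0.2,0,0,0],[-0.2,0,0,0],[-0.2,0,0,0],[-0.2,0,0,0],[-0.2,0,0,0],[0,0,0,0],[0,0,0,0],[0,0,0,0],[0,0,0,0],[0,0,0,0]])

```text
time: 35.0
ee_pos: [0.4751, 0.1235, 0.0051]
tcp_rot: [0.0, 0.738, 0.674, -0.0]
ft_force: [-0.1, 0.5, 0.0]
grip_width: 0.0007
```

```bash
python3 st.py
```

```text
35.0 [0.47509177 0.12354126 0.005139  ] [-0.12269038  0.45794492  0.01094603]
wrist -130 [(np.float64(-7.0), np.float64(-6.0), 2)]
wrist -160 []
top -130 [(np.float64(17.0), np.float64(17.0), 1)]
top -160 []
top jar rim 54 -21.01365885533116 18.63056375037838 -20.376241033077992 18.58756272698156 [0.08111596 0.08782465]
side -130 [(np.float64(-43.0), np.float64(-28.0), 31), (np.float64(-17.0), np.float64(-17.0), 3), (np.float64(-12.0), np.float64(-5.0), 11), (np.float64(-0.0), np.float64(-0.0), 1), (np.float64(5.0), np.float64(17.0), 16)]
side -160 [(np.float64(-48.0), np.float64(-31.0), 31), (np.float64(5.0), np.float64(18.0), 25)]
side jar rim 115 -21.61668540198731 17.942068569474646 -25.141006742628235 20.559568762208034 [0.07679887 0.08217159]
```

Released: the moving handle has sprung to −43 mm and the jar rim is unchanged. I back away and rise.

>>> arm_command(deltas=[[0.6,0,0,0],[1.0,0,0,0],[1.0,0,0,0],[0,0,-1.5,0],[0,0,-3,0],[0,0,-3,0],[0,0,-3,0],[0,0,-3,0],[0,0,-1.5,0],[0,0,0,0]])

```text
time: 36.15
ee_pos: [0.4792, 0.1503, 0.1576]
tcp_rot: [0.001, 0.738, 0.675, 0.002]
ft_force: [-0.1, -0.1, -0.6]
grip_width: 0.0006
```

>>> arm_command(deltas=[[0,0,0,0],[0,0,0,0],[0,0,0,0],[0,0,0,0],[0,0,0,0],[0,0,0,0],[0,0,0,0],[0,0,0,0],[0,0,0,0],[0,0,0,0]])

```text
time: 37.15
ee_pos: [0.4775, 0.1494, 0.1552]
tcp_rot: [0.0, 0.738, 0.674, 0.0]
ft_force: [-1.0, -0.5, 0.4]
grip_width: 0.0007
```

```bash
python3 st.py
python3 - <<'E'
from h import *
O=np.array([.687,.108]); a=-.0898; u=np.array([np.cos(a),np.sin(a)]); v=np.array([-u[1],u[0]])
for f,g in (('side0','sx'),('s4','sx')):
    A,B=load(f)['p'].astype(int),load(g)['p'].astype(int); d=abs(A-B).max(2)[150:225,225:380]>40; r,c=np.nonzero(d); print(f,d.sum(), (c.min()+225,c.max()+225,r.min()+150,r.max()+150) if len(r) else '')
D=cloud(load('sx')); X=(D[...,:2]-O)@u*1000; Y=(D[...,:2]-O)@v*1000
for x0 in (-197,-211): 
    m=(abs(X-x0)<4)&(Y<60)&(Y>-80)&(D[...,2]>.032)&(D[...,2]<.07); print('tail',x0,Y[m].min(),Y[m].max())
m=(abs(D[...,0]-.58)<.04)&(abs(D[...,1]+.05)<.04)&(D[...,2]>.01); print('lid',np.median(D[m],0),D[m].max(0)[2])
E
```

```text
37.15 [0.47749052 0.14938626 0.15521048] [-0.97188607 -0.48697651  0.419908  ]
wrist -130 [(np.float64(-39.0), np.float64(-26.0), 90)]
wrist -160 [(np.float64(-47.0), np.float64(-28.0), 148), (np.float64(6.0), np.float64(6.0), 1)]
wrist jar rim 2 -6.239112636022156 -5.772117149483546 16.970280302349913 16.991904807363206 [0.07176048 0.0728115 ]
top -130 [(np.float64(-38.0), np.float64(-25.0), 17), (np.float64(-13.0), np.float64(-4.0), 8)]
top -160 [(np.float64(-43.0), np.float64(-37.0), 3), (np.float64(-31.0), np.float64(-28.0), 3)]
top jar rim 53 -21.13741305529063 17.56768807861778 -20.310274072960446 18.3729312935009 [0.08200762 0.08584007]
side -130 [(np.float64(-41.0), np.float64(-26.0), 28), (np.float64(-16.0), np.float64(-10.0), 12), (np.float64(-5.0), np.float64(-5.0), 1), (np.float64(5.0), np.float64(17.0), 17)]
side -160 [(np.float64(-49.0), np.float64(-30.0), 31), (np.float64(5.0), np.float64(17.0), 23)]
side jar rim 116 -21.74603286101286 17.662815219034826 -23.889339740070593 18.32143808847311 [0.07687555 0.0823827 ]
side0 178 (np.int64(240), np.int64(341), np.int64(150), np.int64(198))
s4 253 (np.int64(240), np.int64(342), np.int64(150), np.int64(185))
tail -197 -46.52277040148564 -39.18660562518523
tail -211 -48.3753868842424 -43.2272352184159
lid [ 0.57644953 -0.05366507  0.02125609] 0.026549561483500406
```

```bash
python3 -c "
from station import ctrl
print(ctrl.job_done(), ctrl.get_obs()['time'])"
```

```text
the job is handed in; nothing more can be done
the job is handed in; nothing more can be done
```

The job is handed in at about 37 s of the 61 s allowed. The jar went into the clamp and was locked there. The lid came off and lies on the table, and the lever released the clamp.

**Last checks** (from depth readings; all 12 picture views were used by then):
- **Clamp:** the moving handle is back at its open position, about −38 to −41 mm at the squeeze point. The lever tail moved with it. I could not read the joint angles themselves.
- **Jar:** the rim is at about 82 mm, as expected for standing on the plate. Its axis is about 2–3 mm from the clamp's origin.
- **Lid:** it lies flat at about (0.58, −0.05), about 190 mm from the jar.
- **Robot:** the gripper is clear of everything.

**What failed or disagreed:**
- **First grasp missed:** the fingers closed in the air just above the lid without touching it. The real fingertips sit about 20 mm behind the reported TCP, not 8 mm ahead as described. I measured this in three images, corrected for it, and the second grasp held.
- **Jar after release:** it measured 5–8 mm off-centre towards the moving jaw, near the stated limit of −6 mm. Closing the clamp brought it back.
- **Lever:** it needed a second, deeper push before the clamp let go.

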